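# Clip the marker into the date-label caddy and show it to the check camera

### The arm

A 6-joint arm with a two-finger parallel gripper is mounted at the origin on a cart in front of the work surface, level with it; the furniture and walls round the work are solid. World frame = base frame: x ahead of the robot, y to its left, z up, the work surface at z = 0. Lengths are in m, angles in rad, forces in N, time in s.
With the tool pointing down it reaches from about 0.25 to 0.8 m from the base axis. Payload 3.9 kg.
Tool frame: the origin (TCP) lies between the finger pads; the fingertips stand 25 mm ahead of it and the grasp point (between the pads) lies 6 mm ahead of it; z points along the fingers, y is the line along which they close (so a half turn about z gives the same grasp; the last joint's range is limited). The gripper opens to 85 mm and grips with 20 to 120 N. Pads are 22 mm wide; open, the fingers measure 114 mm over their backs; the gripper's body (76 mm by 85 mm) begins 54 mm behind the grasp point. The pads swing forward as they close: fully open they stand 13 mm farther back than shut.
Start: joints at [-1.226, 0.26, -0.138, 1.173, 0, 1.571], TCP at [0.177, -0.494, 0.256] pointing down, gripper open.
Joint ranges: [-2.78, 2.78], [-0.83, 1.72], [-1.28, 1.37], [-1.9, 2.12], [-1.57, 1.48], [-3.14, 3.14]. Speed limits (rad/s): [2.57, 2.57, 3.14, 3.14, 3.14, 3.14].

### API

Orientations are given as a 3x3 rotation matrix whose columns are the frame's x, y, z axes.
In Python, from workcell import ctrl gives the robot as it stands. The module is installed in compiled form; this text tells all that it offers.
- The arm moves only by the tool play_rows, never from a script. Its argument "targets" is a list of rows, each a list of 7 numbers: the finger opening in cm, from 0 to 8.54, then the shift along the tool's x, y, z in cm, then the turn, a rotation vector about the tool's x, y, z in degrees. In form: [[hand, tx, ty, tz, rx, ry, rz], ...]. A call has 1 to 10 rows; each row shifts and turns the commanded pose from where the row before left it, along the tool's axes as they then stand; what a row does not reach is not made up. A row lasts 1/12 s, in which the tool goes at most 41.7 mm and 7.16 degrees, less where a joint would pass 70% of its speed; a pose out of reach is approached as far as the arm can. A call is refused whole if a number of a shift passes 4.17 or a number of a turn 7.16, either way. A call with a gripper value outside its range is refused whole. The fingers move at their own pace and stop on an object; "force" is the grip in N (left out, the last holds). Time passes only in rows, so rows that do not move let the fingers close. It gives the time, the measured TCP pose, the force, the opening and the grip force at its end, in the units of the state.
- ctrl.observe(): the state, without advancing time (a new reading comes with each control period).
- ctrl.get_image(name): name is "side" or "top"; returns the picture (384x512x3 uint8, blue, green, red); there is no depth.
- ctrl.camera_model(name): a dict with "mtx" (3x3 intrinsics, pixels), "k1" (the pictures are not rectified: a ray, as slopes to the right and down, at radius r is drawn at 1 + k1 r^2 times it, then the intrinsics apply), "origin" and "rotation" of the camera in the world. Camera axes: x right, y down, z forward; pixel columns grow to the right and rows downward; lengths in m; the calibration is good to about 2 mm. A picture is of the moment at which its call begins. camera_model takes no time and is no camera call.
- ctrl.hand_in(): hands the job in; it is judged then, once.
The state is a dict: "time": time; "q": joint angles; "joint_vel": joint speeds; "joint_torque": joint torques, N m; "position": TCP position; "tool_rot": TCP orientation; "contact_force": force on the tool from outside, world axes, zero at the start; "torque": the same for the moment, N m; "gripper_width": opening from 0.0 (shut) to 1.0 (fully open); "gripper_force": force on a finger pad.
Only numpy, scipy, OpenCV 4.12 (cv2) and the standard library are available. Lean on these libraries where they do the work, as an engineer would, in place of code of your own. Each camera call takes 0.05 s, during which the arm holds its last target. There are 200 camera calls.

### The job

Push the white marker down into the two spring clips at the front of the date-label caddy, roughly centred, until both red jaws have snapped shut over it, and let it go. Then lift the caddy by its orange handle, keep it level, and hold it up to the white check camera with the clipped marker facing the lens, square to it, the middle of the marker level with the lens and 12 cm straight in front of it; the program finishes while still holding it there, steady in the air. Do not touch the camera, and leave the spice jar and the mug where they are.

Things in the scene. Friction and masses are not known exactly. Their poses are not given: they have to be found in the camera images.
- marker: loose marker pen, white barrel, black cap on one end, lying on the counter, roughly along world x; 135 long (its y axis), 17 across at the thickest (22 mm from the middle toward +y), tapering to 13 at the ends; 15 g. Origin under its middle, at the underside; z up as it lies. It may lie either way round in the clips
- marker_mid (a point): middle of the marker, on its axis, 8 mm above its underside
- caddy: loose grey label caddy, 0.45 kg, on rubber feet; base plate 166 (x) by 136 (y), its top 11 mm up. Origin under its centre, z up. Front (two black fork clips for a pen) at its -x side, 62 mm in front of the handle; a yellow and a blue label roll, up to 57 mm high, 55 mm behind the handle (+x)
- caddy_handle (a point): middle of the orange handle bar: 14 thick (caddy x), 100 long (caddy y), 22 tall, its middle 84 mm above the caddy's underside, over the caddy's centre; open underneath, carried by posts at y = -45 and +45 mm. Grip it across its thickness, from above.
- clip_seat (a point): where marker_mid lies when seated: caddy frame (-62, 0, 44.5) mm, axes as the caddy's; the pen lies along y. Forks at y = -40 and +40, each 14 wide, open upward, rigid flared rear prong up to 24 mm above the seated pen's axis, pen's underside at 36.5 mm; free space for fingers between the forks down to the base plate. 5 to 15 N straight down snaps the pen in; 1 to 2 mm of play then
- jaw_left (a joint): red sprung jaw in front of the fork at caddy y = +40 mm, sloping lead-in, tip 22 mm above the seated pen's axis: 0 rad shut, grows as it is pushed outward (to -x); springs shut by itself
- jaw_right (a joint): the same for the fork at caddy y = -40 mm
- check_camera: fixed white inspection camera on a post with a round black base (84 across), 190 tall; origin under the base centre, z up; it looks along its own -x. Its head is 50 by 62 by 44
- camera_lens (a point): front centre of the camera's black lens barrel, 168 mm above the counter, 31 mm in front (-x) of the camera's origin; axes as the camera's
- view_spot (a point): the point 120 mm straight in front of the lens, at the lens height (168 mm): the marker's middle belongs here at the end; axes as the camera's (+x points from here to the lens)
- spice_jar: bystander: jar with red lid, 45 across, 106 tall, origin under its centre
- mug: bystander: white mug, 114 with its handle, 91 tall, origin under it

How it is judged:
By the outcome, as a careful person would: the job done as asked, in the order asked, and still so for the second after the job is handed in, while the arm keeps its last pose, push and grip.
It also fails if it takes over 48 s, if anything falls off the work surface, if the arm or the gripper's body presses on something with over 40 N, if the wrist force passes 120 N, or if a joint passes its speed limit or range.

## Working session

There is one attempt and no reset: what is moved stays moved. The work goes in short steps, Python scripts to look and compute and a tool call to move; the robot and the scene stay as the last step left them, time stands still between calls to the robot, and variables do not carry over. Pictures are saved under pics/ and viewed, at most 10 in all, crops included, and the job is handed in when it is done.

Besides the shell and the picture viewer there is one more tool, called after "Request:" as name([rows], argument=value, ...), one row to a line, values as JSON. play_rows: Moves the arm, as the interface text tells. Its arguments: {"type":"object","properties":{"targets":{"type":"array","items":{"type":"array","items":{"type":"number"}}},"force":{"type":"number"}},"required":["targets"]}

```bash
mkdir -p pics; cat > h.py <<'E'
import numpy as np, cv2
from workcell import ctrl
def snap(n,f,crop=None,s=1):
    im=ctrl.get_image(n); cv2.imwrite('pics/raw_'+f,im)
    if crop: im=im[crop[1]:crop[3],crop[0]:crop[2]]
    im=cv2.resize(im,None,fx=s,fy=s,interpolation=cv2.INTER_CUBIC); cv2.imwrite('pics/'+f,im)
def ray(n,u,v):
    m=ctrl.camera_model(n);K=np.array(m['mtx']);k=m['k1']
    d=np.linalg.solve(K,[u,v,1.])[:2];p=d.copy()
    for _ in range(30): p=d/(1+k*(p@p))
    return np.array(m['origin']),np.array(m['rotation'])@np.array([*p,1])
def atz(n,u,v,z):
    o,d=ray(n,u,v); return o+d*(z-o[2])/d[2]
def proj(n,P):
    m=ctrl.camera_model(n);c=np.array(m['rotation']).T@(np.array(P)-np.array(m['origin']))
    p=c[:2]/c[2];p=p*(1+m['k1']*(p@p));return (np.array(m['mtx'])@[*p,1])[:2]
E
python3 - <<'E'
from h import *
for n in('top','side'):
    m=ctrl.camera_model(n);print(n,m)
    snap(n,n+'0.png',None,1.5)
o=ctrl.observe();print(o['position'],o['tool_rot'],o['time'])
E
```

```text
top {'mtx': array([[373.91121007,   0.        , 257.30301619],
       [  0.        , 373.91121007, 200.91206038],
       [  0.        ,   0.        ,   1.        ]]), 'k1': -0.09728720747907808, 'origin': array([ 0.37222539, -0.04591135,  1.21926851]), 'rotation': array([[ 0.02281915, -0.98043856,  0.19549811],
       [-0.99971196, -0.02383244, -0.00283211],
       [ 0.00743591, -0.19537717, -0.98069999]])}
side {'mtx': array([[471.46280759,   0.        , 248.58255333],
       [  0.        , 471.46280759, 198.19263619],
       [  0.        ,   0.        ,   1.        ]]), 'k1': -0.09870123059367268, 'origin': array([ 0.56180548, -1.03447014,  0.98651775]), 'rotation': array([[ 0.99977242,  0.01885609,  0.00997777],
       [ 0.00493223, -0.65934387,  0.75182534],
       [ 0.02075527, -0.75160502, -0.65928682]])}
[ 0.17727874 -0.49355527  0.2555568 ] [[ 9.41133797e-01  3.38033830e-01 -5.53306889e-04]
 [ 3.38034280e-01 -9.41132329e-01  1.66285846e-03]
 [ 4.13674116e-05 -1.75200899e-03 -9.99998464e-01]] 0.1
```

View pics/top0.png

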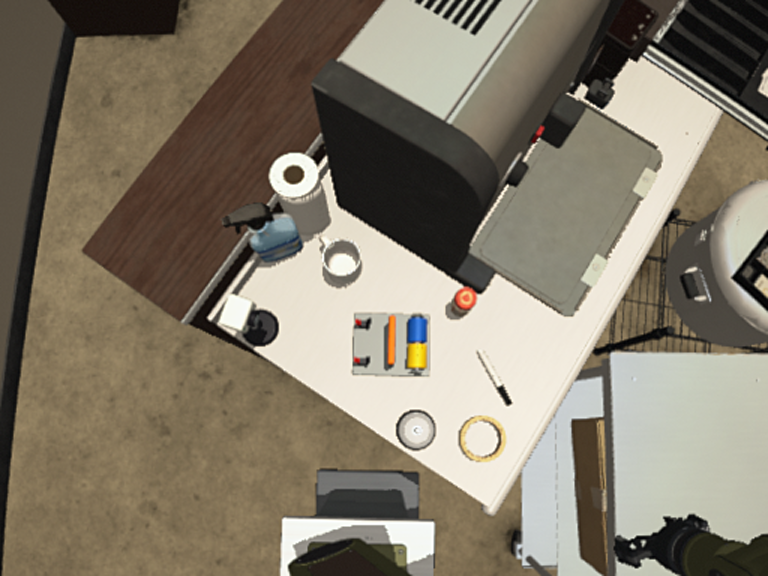

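View pics/side0.png

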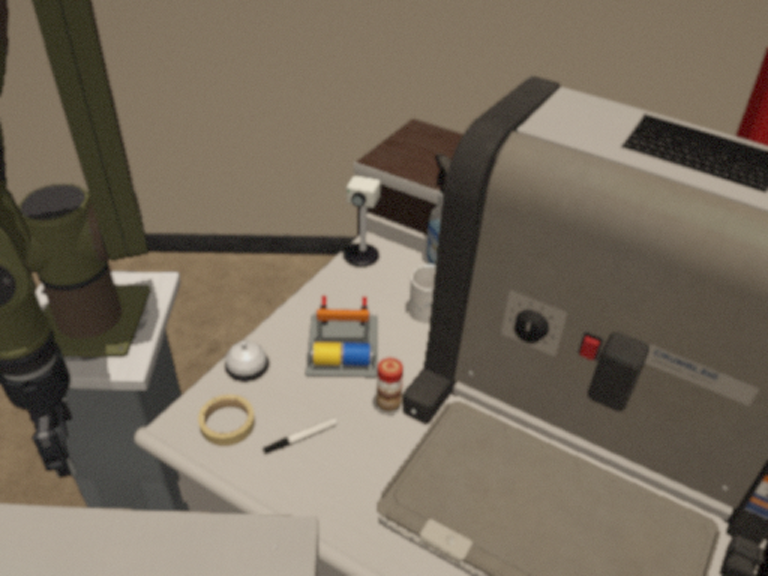

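The top view shows the marker near (493,377), the caddy near (391,344) and the camera base near (262,327). I'll enlarge these for accurate pixels.

```bash
python3 - <<'E'
import cv2,numpy as np
t=cv2.imread('pics/raw_top0.png');s=cv2.imread('pics/raw_side0.png')
a=cv2.resize(t[185:285,135:355],None,fx=3.6,fy=3.6,interpolation=cv2.INTER_CUBIC)
cv2.imwrite('pics/tc.png',a)
b=cv2.resize(s[105:310,140:290],None,fx=2.9,fy=2.9,interpolation=cv2.INTER_CUBIC)
cv2.imwrite('pics/sc.png',b)
E
```

```text
(no output)
```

View pics/tc.png

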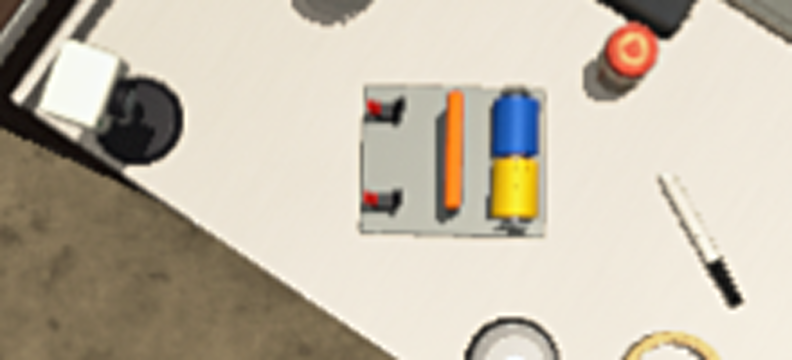

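View pics/sc.png

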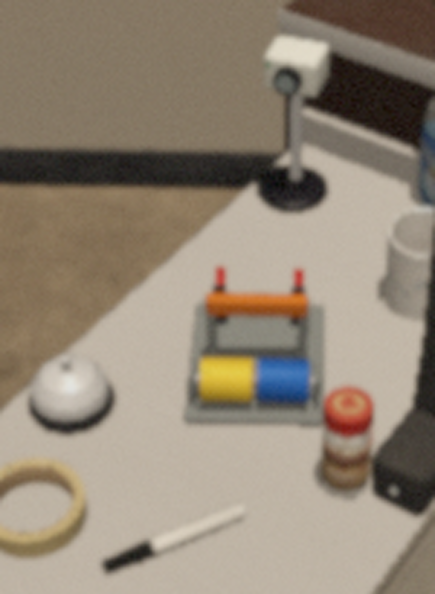

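```bash
cat > fit.py <<'E'
from h import *
from scipy.optimize import least_squares
T=lambda x,y:('top',135+x/3.6-.36,185+y/3.6-.36)
S=lambda x,y:('side',140+x/2.9-.33,105+y/2.9-.33)
def R(a): c,s=np.cos(a),np.sin(a); return np.array([[c,-s,0],[s,c,0],[0,0,1]])
def fit(name,obs,x0):
    def f(x): return np.concatenate([proj(o[0],R(x[2])@np.array(p)/1e3+[x[0],x[1],0])-o[1:] for p,o in obs])
    r=least_squares(f,x0,loss='soft_l1',x_scale=[.1,.1,1]);print(name,r.x[:2].round(4),'yaw',np.degrees(r.x[2]).round(2),'\n',r.fun.reshape(-1,2).round(1).tolist());return r.x
E
python3 - <<'E'
from fit import *
fit('caddy',[((-83,68,11),T(362,87)),((83,68,11),T(545,91)),((83,-68,11),T(545,235)),((-83,-68,11),T(360,233)),
((0,50,95),T(456,92)),((0,-50,95),T(453,210)),((0,50,84),S(307,305)),((0,-50,84),S(208,303)),((83,-68,11),S(187,412)),((83,68,11),S(323,414))],[.4,-.1,-1.57])
fit('cam',[((0,0,8),T(141,120)),((25,31,190),T(73,40)),((-25,31,190),T(123,62)),((-25,-31,190),T(97,122)),((25,-31,190),T(40,98)),((0,0,8),S(292,187)),((-31,0,168),S(286,80))],[.4,.2,1.2])
fit('marker',[((0,-67.5,8),T(662,176)),((0,67.5,8),T(737,305)),((0,-67.5,8),S(244,510)),((0,67.5,8),S(105,567))],[.4,-.3,1.57])
for o in((T(632,50),.106),):print('jar',atz(*o[0],o[1]))
E
```

```text
caddy [ 0.5187 -0.0601] yaw -89.61 
 [[-0.3, -0.4], [-0.5, -0.6], [-0.6, 1.0], [-0.8, 0.7], [-0.7, -0.3], [-0.4, -0.3], [0.5, 1.1], [-0.8, 1.2], [-0.9, 3.0], [1.0, 3.0]]
cam [0.5469 0.2292] yaw 120.64 
 [[-1.8, 0.9], [0.1, 27.3], [2.1, 12.6], [-0.5, -23.0], [-0.4, -7.8], [-0.3, 0.1], [7.1, 1.8]]
marker [ 0.4536 -0.2834] yaw 119.7 
 [[-0.5, -0.7], [-0.5, 0.2], [-0.4, 0.4], [0.0, 0.6]]
jar [ 0.60547692 -0.21018716  0.106     ]
```

```bash
cat >> h.py <<'E'
def togo(p,yaw,tilt=True):
    "shift in tool axes (cm) and turn (deg) to reach TCP p pointing down with tool y at yaw (deg)"
    from scipy.spatial.transform import Rotation as Ro
    o=ctrl.observe();R=np.array(o['tool_rot']);a=np.radians(yaw)
    y=np.array([np.cos(a),np.sin(a),0]);z=np.array([0,0,-1.]);D=np.c_[np.cross(y,z),y,z]
    print('pos',np.round(o['position'],4),'tool shift cm',(R.T@(np.array(p)-o['position'])*100).round(2),'turn',np.degrees(Ro.from_matrix(R.T@D).as_rotvec()).round(2),'t',o['time'],'F',np.round(o['contact_force'],1),'w',round(o['gripper_width'],3),'gf',o['gripper_force'])
E
python3 - <<'E'
from fit import *
fit('cam',[((0,0,8),T(141,120)),((25,-31,190),T(73,40)),((-25,-31,190),T(123,62)),((-25,31,190),T(97,122)),((25,31,190),T(40,98)),((0,0,8),S(292,187)),((-31,0,168),S(286,80))],[.5,.2,1.2])
togo([.4536,-.2834,.10],-60.3)
E
```

```text
cam [0.551  0.2295] yaw 68.55 
 [[-1.8, -0.4], [-0.0, -1.3], [1.9, -0.7], [-0.3, 2.8], [-0.4, 2.5], [0.9, 0.0], [-0.3, 2.0]]
pos [ 0.1773 -0.4936  0.2556] tool shift cm [ 33.11 -10.41  15.58] turn [-0.1  -0.01 -9.94] t 0.1 F [ 0.8 -0.4  0.4] w 0.998 gf 0.0
```

Request:
play_rows([
  [6,3.3,-1.04,1.3,0,0,0],
  [6,3.3,-1.04,1.3,0,0,0],
  [6,3.3,-1.04,1.3,0,0,0],
  [6,3.3,-1.04,1.3,0,0,0],
  [6,3.3,-1.04,1.3,0,0,0],
  [6,3.3,-1.04,1.3,0,0,0],
  [6,3.3,-1.04,1.3,0,0,-2.5],
  [6,3.3,-1.04,1.3,0,0,-2.5],
  [6,3.3,-1,1.3,0,0,-2.5],
  [6,3.3,-0.8,1.3,0,0,-2.5],
])

```text
time: 0.93
position: [0.4491, -0.2787, 0.1254]
tool_rot: [[0.867, 0.498, -0.001], [0.498, -0.867, 0.0], [-0.0, -0.001, -1.0]]
contact_force: [0.5, -0.2, -0.2]
gripper_width: 0.701
gripper_force: 0.0
```

```bash
python3 - <<'E'
from fit import *
togo([.4536,-.2834,.026],-60.3)
snap('top','t1.png',(275,185,375,285),6)
E
```

```text
pos [ 0.4491 -0.2787  0.1254] tool shift cm [0.16 0.64 9.93] turn [-0.03  0.02  0.19] t 0.9333 F [ 0.5 -0.2 -0.2] w 0.701 gf 0.0
```

View pics/t1.png

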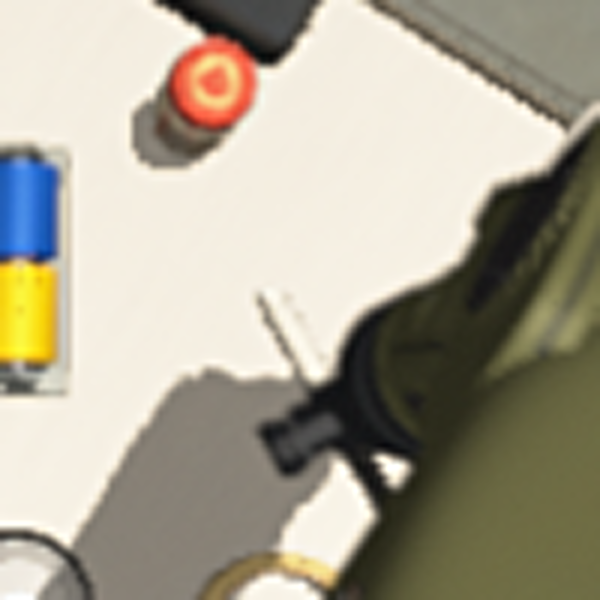

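The open fingers straddle the marker middle (finger near (290,440) in the crop). Descending.

Request:
play_rows([
  [5,0.08,0.32,1.5,0,0,0],
  [5,0.08,0.32,1.5,0,0,0],
  [5,0,0,1.5,0,0,0],
  [5,0,0,1.5,0,0,0],
  [5,0,0,1.5,0,0,0],
  [5,0,0,1,0,0,0],
  [5,0,0,0.6,0,0,0],
  [5,0,0,0,0,0,0],
])

```text
time: 1.65
position: [0.4518, -0.2845, 0.034]
tool_rot: [[0.868, 0.496, -0.002], [0.496, -0.868, 0.001], [-0.001, -0.002, -1.0]]
contact_force: [-0.8, 0.0, -0.3]
gripper_width: 0.587
gripper_force: 0.0
```

```bash
python3 - <<'E'
from fit import *
togo([.4536,-.2834,.026],-60.3)
E
```

```text
pos [ 0.4518 -0.2845  0.034 ] tool shift cm [ 0.21 -0.    0.8 ] turn [-0.14  0.08  0.05] t 1.65 F [-0.8  0.  -0.3] w 0.587 gf 0.0
```

Request:
play_rows([
  [5,0.2,0,0.35,0,0,0],
  [4,0,0,0.3,0,0,0],
  [3,0,0,0,0,0,0],
  [2,0,0,0,0,0,0],
  [0,0,0,0,0,0,0],
  [0,0,0,0,0,0,0],
  [0,0,0,0,0,0,0],
  [0,0,0,0,0,0,0],
  [0,0,0,0,0,0,0],
  [0,0,0,0,0,0,0],
], force=60)

```text
time: 2.48
position: [0.455, -0.2843, 0.0295]
tool_rot: [[0.868, 0.496, 0.001], [0.496, -0.868, -0.001], [0.001, 0.001, -1.0]]
contact_force: [-1.3, 0.4, 7.3]
gripper_width: 0.151
gripper_force: 59.1
```

Request:
play_rows([
  [0,0,0,-1,0,0,0],
  [0,0,0,-2,0,0,0],
  [0,0,0,-2.5,0,0,0],
  [0,0,0,-2.5,0,0,0],
  [0,0,0,-2.5,0,0,0],
  [0,0,0,-2,0,0,0],
  [0,0,0,-1,0,0,0],
  [0,0,0,0,0,0,0],
])

```text
time: 3.15
position: [0.4561, -0.2849, 0.1665]
tool_rot: [[0.868, 0.496, 0.004], [0.496, -0.868, -0.003], [0.002, 0.004, -1.0]]
contact_force: [1.0, 0.0, 0.4]
gripper_width: 0.15
gripper_force: 58.7
```

```bash
python3 - <<'E'
from fit import *
togo([.5183,.0019,.16],-89.6)
snap('side','s2.png',(140,220,290,340),4.5)
E
```

```text
pos [ 0.4561 -0.2849  0.1665] tool shift cm [ 19.64 -21.81   0.6 ] turn [ 0.21 -0.2  29.36] t 3.15 F [1.  0.  0.4] w 0.15 gf 58.69088317220843
```

View pics/s2.png

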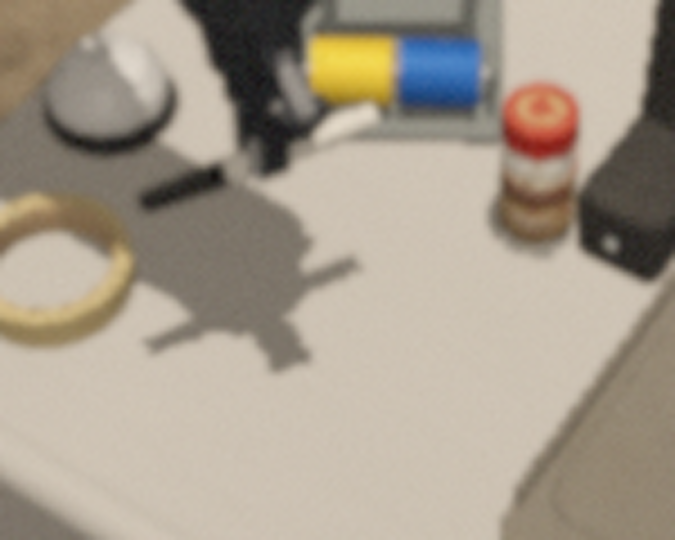

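Request:
play_rows([
  [0,1.5,-1.7,0,0,0,0],
  [0,2.45,-2.73,0,0,0,0],
  [0,2.45,-2.73,0,0,0,0],
  [0,2.45,-2.73,0,0,0,0],
  [0,2.45,-2.73,0,0,0,0],
  [0,2.45,-2.73,0,0,0,0],
  [0,2.45,-2.73,0,0,0,0],
  [0,2.0,-2.2,0,0,0,0],
  [0,1.4,-1.5,0,0,0,0],
  [0,0,0,0,0,0,5],
])

```text
time: 4.03
position: [0.5163, 0.0061, 0.1618]
tool_rot: [[0.907, 0.422, -0.003], [0.422, -0.907, 0.002], [-0.002, -0.003, -1.0]]
contact_force: [-0.5, 0.3, 0.0]
gripper_width: 0.151
gripper_force: 58.7
```

Request:
play_rows([
  [0,0,0,0,0,0,6],
  [0,0,0,0,0,0,6],
  [0,0,0,0,0,0,6],
  [0,0,0,0,0,0,4],
  [0,0,0,0,0,0,2.3],
  [0,0,0,0,0,0,0],
  [0,0,0,0,0,0,0],
])

```text
time: 4.62
position: [0.5156, 0.0023, 0.1622]
tool_rot: [[1.0, 0.008, -0.003], [0.008, -1.0, 0.0], [-0.003, -0.0, -1.0]]
contact_force: [-0.8, 0.1, 0.3]
gripper_width: 0.15
gripper_force: 58.7
```

```bash
python3 - <<'E'
from fit import *
togo([.5183,.0019,.12],-89.6)
snap('side','s3.png',(185,160,265,260),5.5)
snap('top','t3.png',(225,190,305,260),7)
# pen in hand from s2
R=np.array([[.868,.496,.004],[.496,-.868,-.003],[.002,.004,-1]]);p0=np.array([.4561,-.2849,.1665])
o=[(145,203,-1),(378,115,1)]
f=lambda x:np.concatenate([proj('side',p0+R@[x[0]+s*.0675*np.cos(x[2]),0,x[1]+s*.0675*np.sin(x[2])])-[140+u/4.5-.4,220+v/4.5-.4] for u,v,s in o])
r=least_squares(f,[0,.02,0]);print(r.x,r.fun)
E
```

```text
pos [0.5156 0.0023 0.1622] tool shift cm [0.29 0.05 4.22] turn [-0.    0.18  0.08] t 4.6167 F [-0.8  0.1  0.3] w 0.15 gf 58.71287711806872
[-3.62012418e-05  1.85515027e-02  1.63592102e-02] [ 0.01999768 -0.00235097 -0.0226873   0.00014015]
```

View pics/s3.png

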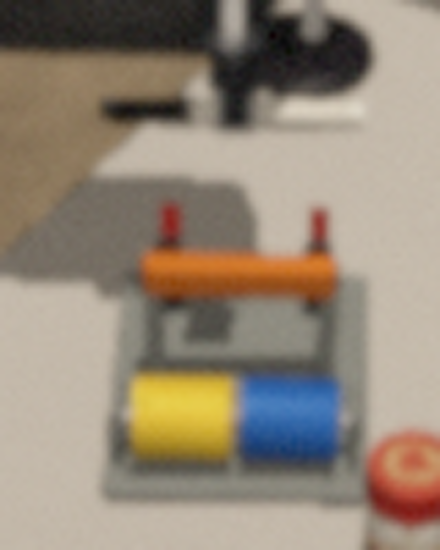

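```bash
python3 - <<'E'
from fit import *
S2=lambda x,y:('side',185+x/5.5-.41,160+y/5.5-.41)
fit('caddy',[((-83,68,11),T(362,87)),((83,68,11),T(545,91)),((83,-68,0),T(545,235)),((-83,-68,0),T(360,233)),
((0,50,95),T(456,92)),((0,-50,95),T(453,210)),((0,50,84),S2(338,275)),((0,-50,84),S2(144,272)),((83,-68,0),S2(105,492)),((83,68,0),S2(368,500)),((83,-68,0),S(187,412)),((83,68,0),S(323,414))],[.5,-.1,-1.57])
E
```

```text
caddy [ 0.5187 -0.0584] yaw -89.76 
 [[-0.7, -0.4], [-1.0, -0.6], [-1.5, 1.3], [-1.2, 0.8], [-1.2, -0.3], [-1.0, -0.3], [0.0, 0.9], [-0.2, 0.9], [-0.3, 2.9], [0.3, 2.2], [-0.8, 5.2], [0.8, 5.2]]
```

View pics/t3.png

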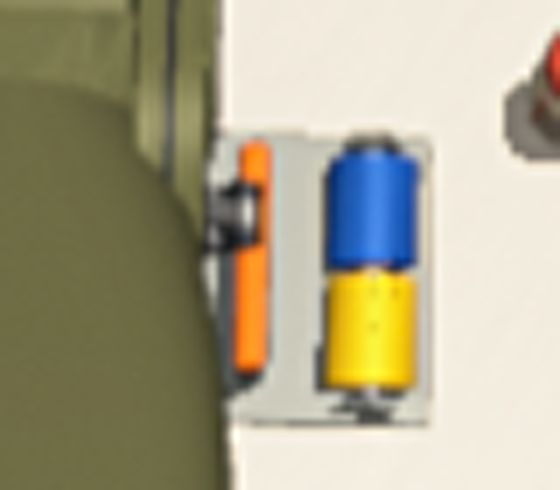

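```bash
python3 - <<'E'
from fit import *
for s in(-1,1): print('pen pred',proj('side',[.5156+s*.0675,.0023,.1622-.0185-s*.001]))
print('pen obs',184.6+105/5.5,159.6+109/5.5,184.6+365/5.5,159.6+112/5.5)
for n in('side0','s3'):
    im=cv2.imread(f'pics/raw_{n}.png').astype(int)
    print(n,[(c,im[238:258,c].mean(1).astype(int).tolist()) for c in(218,240)])
im=cv2.imread('pics/raw_top0.png').astype(int)
print('row 230',im[230,232:292].tolist()[::1])
print('pred plate bottom edge v: z0',proj('side',[.5,-.1431,0]),'z11',proj('side',[.5,-.1431,.011]))
E
```

```text
pen pred [204.0621331  179.46523993]
pen pred [251.71918321 180.91433064]
pen obs 203.6909090909091 179.4181818181818 250.96363636363634 179.96363636363637
side0 [(218, [137, 126, 115, 104, 93, 82, 79, 87, 106, 126, 132, 124, 124, 147, 169, 178, 180, 178, 179, 179]), (240, [91, 84, 77, 71, 65, 60, 72, 84, 104, 125, 130, 129, 130, 145, 170, 178, 180, 177, 177, 177])]
s3 [(218, [140, 130, 119, 109, 94, 87, 81, 89, 107, 130, 135, 129, 126, 149, 173, 181, 183, 181, 182, 182]), (240, [96, 88, 76, 72, 64, 63, 70, 83, 108, 129, 133, 131, 131, 152, 174, 181, 183, 184, 182, 183])]
row 230 [[217, 230, 238], [219, 233, 240], [203, 226, 233], [118, 129, 132], [176, 191, 191], [176, 190, 191], [174, 188, 189], [174, 188, 189], [175, 188, 189], [174, 189, 190], [175, 189, 190], [175, 189, 190], [175, 189, 191], [176, 190, 191], [177, 191, 192], [175, 190, 190], [176, 191, 192], [176, 189, 191], [177, 190, 192], [177, 192, 192], [177, 191, 192], [178, 192, 194], [182, 195, 197], [169, 181, 182], [85, 90, 87], [78, 79, 75], [74, 87, 132], [23, 112, 238], [29, 140, 253], [37, 146, 251], [45, 137, 247], [105, 132, 185], [185, 196, 192], [182, 195, 195], [179, 193, 195], [179, 194, 194], [180, 194, 196], [183, 197, 198], [181, 194, 195], [130, 156, 165], [45, 134, 167], [12, 158, 204], [13, 183, 233], [17, 201, 244], [24, 218, 252], [43, 229, 251], [53, 227, 242], [45, 239, 254], [27, 231, 253], [17, 205, 246], [27, 206, 248], [56, 188, 232], [117, 178, 207], [181, 192, 193], [172, 189, 197], [221, 235, 243], [220, 233, 240], [218, 231, 239], [217, 231, 239], [217, 231, 238]]
pred plate bottom edge v: z0 [220.81456674 252.60392455] z11 [220.73955626 249.9464986 ]
```

Request:
play_rows([
  [0,0.35,0,1,0,0.2,0],
  [0,0,0,1.5,0,0,0],
  [0,0,0,1.5,0,0,0],
  [0,0,0,1.2,0,0,0],
  [0,0,0,0.8,0,0,0],
  [0,0,0,0.4,0,0,0],
  [0,0,0,0,0,0,0],
  [0,0,0,0,0,0,0],
])

```text
time: 5.38
position: [0.5205, 0.0024, 0.1]
tool_rot: [[1.0, 0.008, 0.004], [0.008, -1.0, 0.0], [0.004, -0.0, -1.0]]
contact_force: [0.0, 0.2, 0.4]
gripper_width: 0.154
gripper_force: 58.7
```

```bash
python3 - <<'E'
from fit import *
togo([.519,.002,.063],-89.65)
snap('side','s4.png',(185,160,265,260),5.5)
E
```

```text
pos [0.5205 0.0024 0.1   ] tool shift cm [-0.17  0.04  3.7 ] turn [-0.   -0.21  0.11] t 5.3833 F [0.  0.2 0.4] w 0.154 gf 58.71096236017365
```

View pics/s4.png

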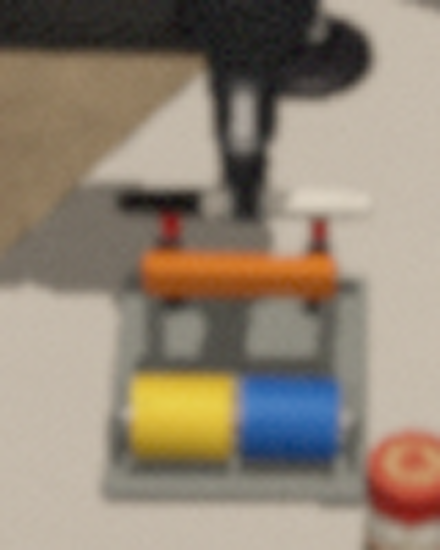

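The pen spans x 118–372 in the crop, and the jaws are centred at 244.5, so it is centred over the clips. Pushing down in small steps.

Request:
play_rows([
  [0,0,0,0.5,0,0,0],
  [0,0,0,0.5,0,0,0],
  [0,0,0,0.3,0,0,0],
  [0,0,0,0.3,0,0,0],
  [0,0,0,0,0,0,0],
])

```text
time: 5.85
position: [0.5208, 0.0012, 0.0839]
tool_rot: [[1.0, 0.007, 0.004], [0.007, -1.0, -0.003], [0.004, 0.003, -1.0]]
contact_force: [-0.9, -2.7, 2.8]
gripper_width: 0.15
gripper_force: 59.0
```

Request:
play_rows([
  [0,0,0,0.3,0,0,0],
  [0,0,0,0.3,0,0,0],
  [0,0,0,0.2,0,0,0],
  [0,0,0,0.2,0,0,0],
  [0,0,0,0,0,0,0],
])

```text
time: 6.27
position: [0.5208, 0.0019, 0.0737]
tool_rot: [[1.0, 0.007, 0.004], [0.007, -1.0, -0.001], [0.004, 0.001, -1.0]]
contact_force: [1.4, -1.8, -0.5]
gripper_width: 0.149
gripper_force: 59.3
```

Request:
play_rows([
  [0,0,0,0.3,0,0,0],
  [0,0,0,0.2,0,0,0],
  [0,0,0,0.2,0,0,0],
  [0,0,0,0,0,0,0],
])

```text
time: 6.6
position: [0.52, 0.0027, 0.0662]
tool_rot: [[1.0, 0.008, 0.002], [0.008, -1.0, 0.001], [0.002, -0.001, -1.0]]
contact_force: [-0.2, 0.1, -0.0]
gripper_width: 0.15
gripper_force: 59.3
```

Request:
play_rows([
  [0,0,0,0.2,0,0,0],
  [0,0,0,0.2,0,0,0],
  [0,0,0,0,0,0,0],
])

```text
time: 6.85
position: [0.5202, 0.0027, 0.0658]
tool_rot: [[1.0, 0.008, 0.004], [0.008, -1.0, 0.001], [0.004, -0.001, -1.0]]
contact_force: [-8.3, -0.6, 26.1]
gripper_width: 0.154
gripper_force: 62.2
```

Request:
play_rows([
  [0,0,0,-0.3,0,0,0],
  [2.5,0,0,0,0,0,0],
  [3.2,0,0,0,0,0,0],
  [3.2,0,0,0,0,0,0],
  [3.2,0,0,-0.5,0,0,0],
  [3.2,0,0,-1,0,0,0],
  [3.2,0,0,-2,0,0,0],
  [3.2,0,0,-3,0,0,0],
  [3.2,0,0,-3,0,0,0],
  [3.2,0,0,-2,0,0,0],
])

```text
time: 7.68
position: [0.521, 0.0024, 0.1841]
tool_rot: [[1.0, 0.008, 0.007], [0.008, -1.0, 0.0], [0.007, -0.0, -1.0]]
contact_force: [-0.0, -0.3, 0.4]
gripper_width: 0.375
gripper_force: 0.0
```

```bash
python3 - <<'E'
from fit import *
togo([.5187,-.060,.17],-89.65)
snap('side','s5.png',(185,160,265,260),5.5)
E
```

```text
pos [0.521  0.0024 0.1841] tool shift cm [-0.29  6.23  1.41] turn [-0.   -0.38  0.1 ] t 7.6833 F [-0.  -0.3  0.4] w 0.375 gf 0.0
```

View pics/s5.png

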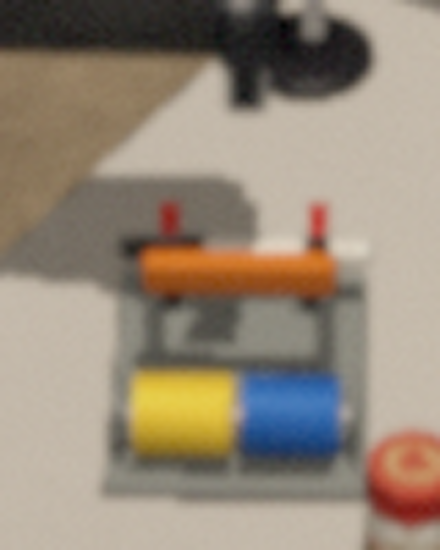

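All ten picture views are used, so I'll check the rest numerically. In the last one the pen lies level behind the handle, x 122–368, with both jaws upright above it.

```bash
python3 - <<'E'
from fit import *
print('pen seated pred',proj('side',[.519,.002,.0445]),'obs',184.6+245/5.5,159.6+246/5.5)
def blobs(f,m,box):
    im=cv2.imread(f).astype(int);x0,y0,x1,y1=box;c=im[y0:y1,x0:x1];k=m(c[...,0],c[...,1],c[...,2]).astype(np.uint8)
    n,l,s,ce=cv2.connectedComponentsWithStats(k);return [(int(s[i,4]),(ce[i]+[x0,y0]).round(2).tolist()) for i in range(1,n) if s[i,4]>4]
red=lambda b,g,r:(r>90)&(r>1.6*g)&(r>1.6*b)&(g<1.4*b)
ora=lambda b,g,r:(r>120)&(g>1.5*b)&(r>1.6*g)
yel=lambda b,g,r:(r>120)&(g>1.8*b)&(r<1.6*g)
for n in('side0','s3','s5'):
    for nm,m in(('red',red),('or',ora),('yel',yel)): print(n,nm,blobs(f'pics/raw_{n}.png',m,(195,180,258,250)))
E
```

```text
pen seated pred [229.31002903 206.21604997] obs 229.14545454545453 204.3272727272727
side0 red [(14, [215.57, 200.71]), (12, [242.5, 200.5]), (28, [253.79, 245.79])]
side0 or [(211, [227.91, 209.49])]
side0 yel [(263, [217.6, 235.03])]
s3 red [(26, [215.5, 200.31]), (10, [242.5, 201.0]), (31, [253.77, 246.19])]
s3 or [(242, [227.22, 209.36])]
s3 yel [(263, [217.6, 235.03])]
s5 red [(23, [215.39, 199.65]), (11, [242.45, 200.27]), (30, [253.7, 245.97])]
s5 or [(242, [227.21, 209.0])]
s5 yel [(270, [217.79, 234.38])]
```

Request:
play_rows([
  [5,-0.3,1,0,0,-0.35,0],
  [5,0,2,0,0,0,0],
  [5,0,2,0.5,0,0,0],
  [5,0,1.2,1,0,0,0],
  [5,0,0,1,0,0,0],
  [5,0,0,0,0,0,0],
])

```text
time: 8.23
position: [0.5151, -0.0601, 0.1527]
tool_rot: [[1.0, 0.006, -0.008], [0.006, -1.0, 0.001], [-0.008, -0.001, -1.0]]
contact_force: [-0.7, -0.6, -1.2]
gripper_width: 0.589
gripper_force: 0.0
```

```bash
python3 - <<'E'
from fit import *
togo([.5187,-.060,.09],-89.65)
E
```

```text
pos [ 0.5151 -0.0601  0.1527] tool shift cm [0.41 0.   6.27] turn [-0.07  0.48  0.  ] t 8.2333 F [-0.7 -0.6 -1.2] w 0.589 gf 0.0
```

Request:
play_rows([
  [5,0.4,-0.15,1,0,0.4,0],
  [5,0,0,1.5,0,0,0],
  [5,0,0,1.5,0,0,0],
  [5,0,0,1.2,0,0,0],
  [5,0,0,0.7,0,0,0],
  [5,0,0,0.3,0,0,0],
  [5,0,0,0,0,0,0],
], force=20)

```text
time: 8.82
position: [0.5209, -0.0576, 0.0929]
tool_rot: [[1.0, 0.009, 0.002], [0.009, -1.0, 0.0], [0.002, -0.0, -1.0]]
contact_force: [-0.2, -0.4, -0.6]
gripper_width: 0.585
gripper_force: 0.0
```

```bash
python3 - <<'E'
from fit import *
togo([.5195,-.0585,.09],-89.65)
E
```

```text
pos [ 0.5209 -0.0576  0.0929] tool shift cm [-0.15  0.09  0.29] turn [-0.03 -0.13  0.14] t 8.8167 F [-0.2 -0.4 -0.6] w 0.585 gf 0.0
```

Request:
play_rows([
  [4,0,0.05,0.25,0,0,0],
  [3,0,0,0,0,0,0],
  [2.4,0,0,0,0,0,0],
  [1.9,0,0,0,0,0,0],
  [1.5,0,0,0,0,0,0],
  [1.2,0,0,0,0,0,0],
  [0,0,0,0,0,0,0],
  [0,0,0,0,0,0,0],
  [0,0,0,0,0,0,0],
])

```text
time: 9.57
position: [0.5221, -0.0582, 0.0918]
tool_rot: [[1.0, 0.008, 0.005], [0.008, -1.0, 0.001], [0.005, -0.001, -1.0]]
contact_force: [0.1, 3.4, 6.5]
gripper_width: 0.162
gripper_force: 20.9
```

Request:
play_rows([
  [0,0,0,0,0,0,0],
  [0,0,0,0,0,0,0],
  [0,0,0,0,0,0,0],
  [0,0,0,0,0,0,0],
], force=110)

```text
time: 9.9
position: [0.5223, -0.0584, 0.0921]
tool_rot: [[1.0, 0.008, 0.006], [0.008, -1.0, 0.0], [0.006, -0.0, -1.0]]
contact_force: [-0.4, 3.0, 6.7]
gripper_width: 0.141
gripper_force: 108.4
```

```bash
python3 - <<'E'
from fit import *
togo([.5195,-.0585,.213],-89.65)
snap('side','s6.png');snap('top','t6.png')
E
```

```text
pos [ 0.5223 -0.0584  0.0921] tool shift cm [ -0.21   0.   -12.09] turn [-0.03 -0.34  0.12] t 9.9 F [-0.4  3.   6.7] w 0.141 gf 108.35288643836975
```

```bash
python3 - <<'E'
from fit import *
im=cv2.imread('pics/raw_top0.png')
x0,y0=140,188;c=cv2.resize(im[y0:y0+48,x0:x0+52],None,fx=8,fy=8,interpolation=cv2.INTER_CUBIC)
g=c.min(2)
for th in(215,235):
    k=(g>th).astype(np.uint8);k=cv2.morphologyEx(k,cv2.MORPH_OPEN,np.ones((25,25)))
    n,l,s,ce=cv2.connectedComponentsWithStats(k)
    for i in range(1,n):
        if s[i,4]>3000:
            ct=max(cv2.findContours((l==i).astype(np.uint8),0,2)[0],key=len);r=cv2.minAreaRect(ct)
            print(th,s[i].tolist(),'rect',(cv2.boxPoints(r)/8+[x0-.44,y0-.44]).round(2).tolist(),r[1],r[2])
# gray levels around for dark base
k=(c.max(2)<75).astype(np.uint8);n,l,s,ce=cv2.connectedComponentsWithStats(k)
for i in range(1,n):
    if s[i,4]>2000: print('dark',s[i].tolist(),[(s[i,0])/8+x0-.44,(s[i,0]+s[i,2])/8+x0-.44,s[i,1]/8+y0-.44,(s[i,1]+s[i,3])/8+y0-.44])
s_=cv2.imread('pics/raw_side0.png');print('side lens area'); print(s_[120:145,228:256].mean(2).astype(int))
print(s_[158:182,222:262:2].mean(2).astype(int))
E
```

```text
215 [58, 70, 156, 176, 19445] rect [[145.75, 214.51], [152.16, 195.0], [167.39, 200.01], [160.98, 219.51]] (128.3085479736328, 164.26046752929688) 18.189044952392578
235 [61, 76, 150, 167, 17471] rect [[145.87, 213.87], [152.94, 195.49], [166.94, 200.88], [159.87, 219.26]] (119.97080993652344, 157.52001953125) 21.03750991821289
dark [0, 0, 114, 160, 7894] [np.float64(139.56), np.float64(153.81), np.float64(187.56), np.float64(207.56)]
dark [174, 148, 190, 193, 26677] [np.float64(161.31), np.float64(185.06), np.float64(206.06), np.float64(230.185)]
dark [0, 209, 252, 175, 11118] [np.float64(139.56), np.float64(171.06), np.float64(213.685), np.float64(235.56)]
side lens area
[[118 118 116 120 134 163 191 207 211 212 211 212 212 210 211 213 213 212
  211 207 205 200 200 192 173 140 118 115]
 [116 119 119 126 151 182 203 211 211 212 212 212 212 213 212 214 213 215
  213 213 214 212 210 203 181 141 114 108]
 [118 117 122 139 172 196 208 211 213 212 212 212 213 212 215 214 213 213
  213 214 215 213 210 197 172 128  98  96]
 [116 120 125 151 184 204 211 211 211 212 214 213 214 214 214 214 2
[... 3848 characters left out ...]
 179 178
  179 181]
 [176 180 179 176 131  62  36  44  49  58  54  58  46  45  95 162 177 179
  181 181]
 [177 180 179 178 158 104  54  46  56  70  68  60  53  77 134 173 180 180
  178 179]
 [180 180 179 180 173 140  96  65  55  71  70  65  85 122 161 178 181 180
  179 180]
 [180 179 180 179 179 167 140 107  85  85  89 101 132 160 174 179 181 180
  180 179]
 [178 180 180 180 180 179 168 149 135 134 133 146 166 174 177 179 180 179
  179 180]
 [178 178 180 180 179 180 178 171 167 167 169 170 176 178 180 181 181 181
  181 179]
 [179 179 178 181 178 178 180 178 176 177 178 180 179 179 179 180 179 180
  180 180]
 [177 179 180 178 178 178 177 178 179 181 179 180 181 180 180 177 180 180
  180 181]]
```

Request:
play_rows([
  [0,0,0,-0.3,0,0,0],
  [0,0,0,-0.6,0,0,0],
  [0,0,0,-1,0,0,0],
  [0,0,0,-1.5,0,0,0],
  [0,0,0,-1,0,0,0],
  [0,0,0,-0.5,0,0,0],
  [0,0,0,0,0,0,0],
])

```text
time: 10.58
position: [0.5225, -0.0589, 0.1418]
tool_rot: [[1.0, 0.008, 0.007], [0.008, -1.0, -0.001], [0.007, 0.001, -1.0]]
contact_force: [-0.2, 0.8, -3.1]
gripper_width: 0.144
gripper_force: 107.3
```

```bash
python3 - <<'E'
from fit import *
im=cv2.imread('pics/raw_top0.png');x0,y0=140,188;F=8
c=cv2.resize(im[y0:y0+48,x0:x0+52],None,fx=F,fy=F,interpolation=cv2.INTER_CUBIC);g=c.min(2)
print(im[192:224,142:176].min(2))
from scipy.optimize import minimize
for th in(190,215,235):
    k=(g>th).astype(np.uint8);k=cv2.morphologyEx(k,cv2.MORPH_OPEN,np.ones((17,17)))
    n,l,s,ce=cv2.connectedComponentsWithStats(k);i=l[int((207.5-y0)*F),int((157-x0)*F)];m=(l==i)
    def cost(p):
        q=[proj('top',R(np.radians(p[2]))@np.array([a*.025,b*.031,.19])*[1,1,1]+[p[0]/1e3,p[1]/1e3,0]) for a,b in((1,1),(1,-1),(-1,-1),(-1,1))]
        q=np.array(q);q=q.mean(0)+(q-q.mean(0))*p[3]
        w=np.zeros(m.shape,np.uint8);cv2.fillConvexPoly(w,((q-[x0-.44,y0-.44])*F*16).round().astype(int),1,shift=4)
        return ((w>0)^m).sum()/m.sum()
    b=min((minimize(cost,[551,229.5,y,1],method='Nelder-Mead',options=dict(initial_simplex=np.array([551,229.5,y,1])+np.vstack([np.zeros(4),np.diag([4,4,4,.1])]))) for y in(62,66,70,74)),key=lambda r:r.fun)
    print(th,b.x.round(2),b.fun)
E
```

```text
[[ 58  20   9 ... 208 208 206]
 [ 27  10  11 ... 206 207 205]
 [ 15  12  13 ... 206 205 205]
 ...
 [ 11  13  13 ...  19  20  18]
 [ 10  13  13 ...  21  20  21]
 [ 21  23  14 ...  23  22  19]]
190 [552.41 233.7   74.96   0.93] 0.7093564953834929Traceback (most recent call last):
  File "<stdin>", line 14, in <module>
  File "<stdin>", line 14, in <genexpr>
    res = _minimize_neldermead(fun, x0, args, callback, bounds=bounds,
                               **options)
    fsim[j] = func(sim[j])
              ~~~~^^^^^^^^
    fx = function(np.copy(x), *(wrapper_args + args))
  File "<stdin>", line 10, in cost
  File "h.py", line 15, in proj
    m=ctrl.camera_model(n);c=np.array(m['rotation']).T@(np.array(P)-np.array(m['origin']))
ValueError: time passes only in moves, steps and waits
```

```bash
sed -i 's/^def ray/import functools\ncm=functools.lru_cache(ctrl.camera_model)\ndef ray/; s/m=ctrl.camera_model(n)/m=cm(n)/' h.py; python3 - <<'E'
from fit import *
from scipy.optimize import minimize
im=cv2.imread('pics/raw_top0.png');x0,y0=140,188;F=8
c=cv2.resize(im[y0:y0+48,x0:x0+52],None,fx=F,fy=F,interpolation=cv2.INTER_CUBIC);g=c.min(2)
for th in(215,225,238):
    k=(g>th).astype(np.uint8);k=cv2.morphologyEx(k,cv2.MORPH_OPEN,np.ones((9,9)))
    n,l,s,ce=cv2.connectedComponentsWithStats(k);i=l[int((207.5-y0)*F),int((157-x0)*F)];m=(l==i)
    def cost(p):
        q=[proj('top',R(np.radians(p[2]))@np.array([a*.025,b*.031,.19])+[p[0]/1e3,p[1]/1e3,0]) for a,b in((1,1),(1,-1),(-1,-1),(-1,1))]
        q=np.array(q);q=q.mean(0)+(q-q.mean(0))*p[3]
        w=np.zeros(m.shape,np.uint8);cv2.fillConvexPoly(w,((q-[x0-.44,y0-.44])*F*16).round().astype(int),1,shift=4)
        return ((w>0)^m).sum()/m.sum()
    b=min((minimize(cost,[551,229.5,y,1],method='Nelder-Mead',options=dict(initial_simplex=np.array([551,229.5,y,1])+np.vstack([np.zeros(4),np.diag([4,4,4,.1])]))) for y in(62,66,70,74)),key=lambda r:r.fun)
    print(th,s[i].tolist(),b.x.round(2),b.fun)
print(proj('side',[.5225-.0021+.0001,.0031,.0945]))
E
```

```text
215 [53, 70, 166, 181, 19721] [551.98 234.04  73.6    0.89] 0.03402464378074134
225 [55, 72, 161, 178, 18787] [552.08 234.11  73.35   0.87] 0.03390642465534678
238 [59, 75, 154, 170, 17169] [552.29 234.15  72.88   0.83] 0.036169840992486456
[229.73328362 193.21281294]
```

```bash
python3 - <<'E'
from fit import *
im=cv2.imread('pics/raw_top0.png');x0,y0=140,188;F=8
np.set_printoptions(linewidth=250,threshold=99999)
print(im[193:224,143:175].min(2))
c=cv2.resize(im[y0:y0+48,x0:x0+52],None,fx=F,fy=F,interpolation=cv2.INTER_CUBIC);g=c.min(2)
for th in(215,232):
    k=cv2.morphologyEx((g>th).astype(np.uint8),cv2.MORPH_OPEN,np.ones((5,5)))
    n,l,s,ce=cv2.connectedComponentsWithStats(k);i=l[156,136];ct=max(cv2.findContours((l==i).astype(np.uint8),0,1)[0],key=len)[:,0]
    W=np.array([atz('top',x0-.44+x/F,y0-.44+y/F,.19)[:2] for x,y in ct])*1e3
    a=np.radians(72);q=(W-W.mean(0))@np.array([[np.cos(a),-np.sin(a)],[np.sin(a),np.cos(a)]])
    hx=np.percentile(q[:,0],[3,97]);hy=np.percentile(q[:,1],[3,97]);print('ext',hx,hy,W.mean(0))
    for nm,ax,e in(('back',0,hx[1]),('front',0,hx[0]),('left',1,hy[1]),('right',1,hy[0])):
        o=1-ax;sel=(abs(q[:,ax]-e)<6)&(abs(q[:,o]-np.mean([hy,hx][ax]))<.3*np.ptp([hy,hx][ax]))
        p=np.polyfit(q[sel][:,o],q[sel][:,ax],1);print(th,nm,sel.sum(),'yaw',72+np.degrees(np.arctan(p[0]))*(1 if ax else -1))
fit('cam',[((0,0,8),('top',173.1,218.1)),((0,0,8),('side',240.9,170.2)),((-31,0,168),('side',238.3,132.8))],[.55,.23,1.2])
E
```

```text
[[ 10  11  14  13  11  10  12  55 133 193 215 211 155  79  66  68  78 139 194 209 208 206 206 207 207 206 206 205 206 207 206 207]
 [ 12  13  13  15  11   7  40 113 183 208 211 175  91  63  64  70 118 185 212 209 206 206 206 207 206 205 205 206 207 207 206 205]
 [ 14  17  13  13   8  25  98 176 205 203 182 132  80  70  62  81 156 206 212 208 206 205 206 205 205 204 205 206 206 205 206 206]
 [ 11  13  12   9  15  72 152 205 211 212 208 200 191 158 106 124 182 207 207 206 206 206 206 206 205 206 205 206 206 206 206 207]
 [ 13  16  11  10  50 127 191 212 217 224 238 243 243 232 206 206 207 186 180 195 204 205 206 205 205 206 207 207 206 207 207 208]
 [ 13  13   6  31 103 180 207 202 200 229 242 243 243 243 244 242 234 218 205 202 186 183 196 204 206 208 208 206 206 207 207 209]
 [ 12   9  19  72 151 206 213 192 178 235 242 241 241 243 245 246 245 242 240 232 218 203 196 186 198 206 208 206 207 206 207 207]
 [ 11  15  63 140 192 215 206 165 194 240 242 241 241 242 244 245 245 245 246 246 245 242 230 213 200 193 203 209 209 207 207 207]
 [  8  42 120 190 213 213 162 150 227 243 242 241 24
[... 2786 characters left out ...]
29  20  19  20  20  22  21  22  21  21  20]
 [ 23  14  14  13  12  13  13   9   3  14  44  99 155 156 112 107 110 109  80  26  12  15  20  20  22  22  20  22  21  22  23  22]]
ext [-23.65017981  25.11131032] [-27.87883336  29.1237835 ] [553.06070434 234.93428585]
215 back 91 yaw 72.60879135829583
215 front 91 yaw 73.16528436112908
215 left 78 yaw 73.25819051073604
215 right 77 yaw 73.36887901383706
ext [-21.59766813  21.70590507] [-27.85584969  26.81745155] [551.55387176 234.3215965 ]
232 back 86 yaw 72.37383674175976
232 front 87 yaw 73.17965038098572
232 left 69 yaw 72.29207026244727
232 right 67 yaw 72.50294768669927
cam [0.55   0.2267] yaw 71.37 
 [[-0.3, -0.2], [0.0, -0.5], [-0.2, 2.0]]
```

```bash
python3 - <<'E'
from fit import *
a=np.radians(73);d=np.array([np.cos(a),np.sin(a)])
print('lens',L:=atz('side',238.6,133.7,.168),'-> origin',L[:2]+.031*d)
print('base side',atz('side',241.3,170.8,.008),'top',atz('top',173.1,218.1,.008))
for o in([.551,.2295],):
    o=np.array(o);v=o-.151*d;cd=v-.062*d;yaw=73+180
    t=np.array([np.sin(a),-np.cos(a)]) # tool x when tool y=-d : x=y cross z
    y=np.array([-d[0],-d[1],0]);x=np.cross(y,[0,0,-1]);print('view',v,'toolx',x)
    p=v-(-.0021*x[:2]-.062*y[:2]);print('TCP',p)
    togo([*p,.2156],yaw-360)
E
```

```text
lens [0.54149311 0.203612   0.168     ] -> origin [0.55055663 0.23325744]
base side [0.55137263 0.22071843 0.008     ] top [0.54941567 0.22577456 0.008     ]
view [0.50685187 0.08509798] toolx [ 0.95630476 -0.2923717   0.        ]
TCP [0.49073307 0.02519311]
pos [ 0.5225 -0.0589  0.1418] tool shift cm [-3.06 -8.43 -7.41] turn [-0.03 -0.41 17.45] t 10.5833 F [-0.2  0.8 -3.1] w 0.144 gf 107.2594141960144
```

Request:
play_rows([
  [0,0,0,-0.6,0,0,0],
  [0,-0.1,-0.3,-1,0,0,0],
  [0,-0.3,-0.8,-1,0,0,0],
  [0,-0.5,-1.3,-1,0,0,0],
  [0,-0.5,-1.5,-1,0,0,0],
  [0,-0.5,-1.5,-1,0,0,0],
  [0,-0.5,-1.4,-0.9,0,0,0],
  [0,-0.4,-1,-0.6,0,0,0],
  [0,-0.26,-0.6,-0.3,0,0,0],
  [0,0,0,0,0,0,0],
])

```text
time: 11.42
position: [0.4896, 0.0142, 0.2152]
tool_rot: [[1.0, 0.024, 0.005], [0.024, -1.0, 0.009], [0.005, -0.009, -1.0]]
contact_force: [-0.3, -0.3, -4.3]
gripper_width: 0.141
gripper_force: 107.5
```

Request:
play_rows([
  [0,0,0,0,0,0,1],
  [0,0,0,0,0,0,2],
  [0,0,0,0,0,0,3],
  [0,0,0,0,0,0,3],
  [0,0,0,0,0,0,3],
  [0,0,0,0,0,0,2.5],
  [0,0,0,0,0,0,2],
  [0,0,0,0,0,0,1],
  [0,0,0,0,0,0,0],
  [0,0,0,0,0,0,0],
])

```text
time: 12.25
position: [0.4828, -0.0645, 0.214]
tool_rot: [[0.984, -0.176, 0.005], [-0.176, -0.981, 0.075], [-0.008, -0.075, -0.997]]
contact_force: [-0.8, 0.2, -3.8]
gripper_width: 0.142
gripper_force: 107.6
```

```bash
python3 - <<'E'
from fit import *
togo([.4907,.0252,.2156],-107)
print(ctrl.observe()['tool_rot'])
snap('side','s7.png');snap('top','t7.png')
im=cv2.imread('pics/raw_s7.png').astype(int)
b,g,r=im[...,0],im[...,1],im[...,2]
for nm,k in(('red',(r>90)&(r>1.6*g)&(r>1.6*b)&(g<1.4*b)),('or',(r>120)&(g>1.5*b)&(r>1.6*g)),('yel',(r>120)&(g>1.8*b)&(r<1.6*g)),('blue',(b>110)&(b>1.7*r))):
    n,l,s,ce=cv2.connectedComponentsWithStats(k.astype(np.uint8));print(nm,[(s[i].tolist(),ce[i].round(1).tolist()) for i in range(1,n) if s[i,4]>5 and s[i,0]<270])
# predictions
R_=np.array(ctrl.observe()['tool_rot']);p=np.array(ctrl.observe()['position'])
C=lambda x,y,z:proj('side',p+R_@np.array([y/1e3-.0021,x/1e3,(92.1-z)/1e3])).round(1)
print('handle ends',C(0,-50,84),C(0,50,84),'jaws',C(-66,-40,66),C(-66,40,66),'rolls',C(55,-25,30),C(55,25,30),'pen ends',C(-62,-67.5,44.5),C(-62,67.5,44.5))
E
```

```text
pos [ 0.4828 -0.0645  0.214 ] tool shift cm [-0.81 -8.95  0.51] turn [-4.26  0.72  6.82] t 12.25 F [-0.8  0.2 -3.8] w 0.142 gf 107.5675106048584
[[ 0.9842937  -0.17645823  0.00533058]
 [-0.17635593 -0.98145247  0.07516407]
 [-0.00803161 -0.0749236  -0.99715693]]
red [([203, 161, 3, 7, 18], [204.1, 163.8]), ([231, 164, 5, 8, 33], [232.9, 167.9]), ([259, 239, 5, 6, 14], [260.1, 241.4]), ([252, 241, 16, 14, 108], [259.7, 249.1])]
or [([196, 171, 11, 8, 60], [199.9, 174.8]), ([218, 174, 15, 9, 91], [224.6, 178.0])]
yel [([187, 193, 21, 18, 301], [197.3, 201.6])]
blue [([209, 196, 20, 16, 250], [218.2, 203.6])]
handle ends [195.3 174.6] [232.2 179.7] jaws [205.4 164. ] [233.6 167.8] rolls [200.4 204.7] [218.8 207.4] pen ends [195.9 169.4] [243.1 175.9]
```

```bash
python3 - <<'E'
from fit import *
o=ctrl.observe();print(np.round(o['q'],3),np.round(o['joint_vel'],3),np.round(o['joint_torque'],1))
E
```

```text
[-0.177  0.224 -0.303  1.052  0.075  3.141] [ 0.01  -0.001 -0.     0.    -0.003 -0.   ] [ -0.4 -39.4  25.8   0.1   0.4   0. ]
```

Joint 6 hit its range limit, so this facing needs the half-turned grasp. I'll set the caddy back down level, re-grip it with the tool turned 180°, and then present it.

```bash
python3 - <<'E'
from fit import *
togo([.5223,-.0584,.20],-89.65)
E
```

```text
pos [ 0.4829 -0.0638  0.2141] tool shift cm [ 3.8  -1.11  1.47] turn [ -4.32   0.05 -10.43] t 12.35 F [ 1.   0.6 -3.9] w 0.142 gf 107.56765007972717
```

Request:
play_rows([
  [0,0.5,-0.1,0.1,-0.6,0,-1.4],
  [0,0.8,-0.2,0.2,-0.8,0,-2],
  [0,0.8,-0.2,0.2,-0.9,0,-2.1],
  [0,0.8,-0.2,0.2,-0.8,0,-2],
  [0,0.5,-0.1,0.2,-0.7,0,-1.8],
  [0,0.3,0,0.1,-0.5,0,-1.1],
  [0,0,0,0,0,0,0],
  [0,0,0,0,0,0,0],
])

```text
time: 13.02
position: [0.5204, -0.0593, 0.2041]
tool_rot: [[1.0, 0.006, -0.002], [0.006, -1.0, 0.0], [-0.002, -0.0, -1.0]]
contact_force: [1.0, 0.2, -5.1]
gripper_width: 0.145
gripper_force: 107.5
```

```bash
python3 - <<'E'
from fit import *
togo([.5223,-.0584,.0921],-89.65)
E
```

```text
pos [ 0.5204 -0.0593  0.2041] tool shift cm [ 0.21 -0.09 11.2 ] turn [-0.01  0.11 -0.02] t 13.0167 F [ 1.   0.2 -5.1] w 0.145 gf 107.54918575286865
```

Request:
play_rows([
  [0,0.1,0,1,0,0.2,0],
  [0,0.1,-0.05,2,0,0.2,0],
  [0,0,0,2,0,0,0],
  [0,0,0,2,0,0,0],
  [0,0,0,1.6,0,0,0],
  [0,0,0,1,0,0,0],
  [0,0,0,0.5,0,0,0],
  [0,0,0,0.3,0,0,0],
  [0,0,0,0,0,0,0],
  [0,0,0,0,0,0,0],
])

```text
time: 13.85
position: [0.5237, -0.0593, 0.1013]
tool_rot: [[1.0, 0.005, 0.008], [0.005, -1.0, -0.0], [0.008, 0.0, -1.0]]
contact_force: [0.6, 0.7, -4.2]
gripper_width: 0.143
gripper_force: 107.5
```

Request:
play_rows([
  [0,-0.1,-0.1,0.3,0,-0.1,0],
  [0,0,0,0.25,0,0,0],
  [0,0,0,0.2,0,0,0],
  [0,0,0,0.15,0,0,0],
  [0,0,0,0,0,0,0],
])

```text
time: 14.27
position: [0.5222, -0.0581, 0.0921]
tool_rot: [[1.0, 0.005, 0.005], [0.005, -1.0, 0.0], [0.005, -0.0, -1.0]]
contact_force: [-1.2, 0.6, 1.2]
gripper_width: 0.144
gripper_force: 108.5
```

Request:
play_rows([
  [2,0,0,0,0,0,0],
  [3,0,0,0,0,0,0],
  [4,0,0,0,0,0,0],
  [4.5,0,0,0,0,0,0],
  [4.5,0,0,0,0,0,0],
  [4.5,0,0,-1,0,0,0],
  [4.5,0,0,-2,0,0,0],
  [4.5,0,0,-2.5,0,0,0],
  [4.5,0,0,-2,0,0,0],
  [4.5,0,0,-1,0,0,-3],
])

```text
time: 15.1
position: [0.5233, -0.0583, 0.1799]
tool_rot: [[0.998, 0.058, 0.009], [0.058, -0.998, -0.0], [0.009, 0.001, -1.0]]
contact_force: [0.7, -0.5, 0.1]
gripper_width: 0.527
gripper_force: 0.0
```

Request:
play_rows([
  [4.5,0,0,0,0,0,-7],
  [4.5,0,0,0,0,0,-7],
  [4.5,0,0,0,0,0,-7],
  [4.5,0,0,0,0,0,-7],
  [4.5,0,0,0,0,0,-7],
  [4.5,0,0,0,0,0,-7],
  [4.5,0,0,0,0,0,-7],
  [4.5,0,0,0,0,0,-7],
  [4.5,0,0,0,0,0,-7],
  [4.5,0,0,0,0,0,-7],
])

```text
time: 15.93
position: [0.5218, -0.0582, 0.1773]
tool_rot: [[0.282, 0.96, 0.005], [0.96, -0.282, 0.0], [0.002, 0.005, -1.0]]
contact_force: [0.2, 0.4, 0.5]
gripper_width: 0.529
gripper_force: 0.0
```

Request:
play_rows([
  [4.5,0,0,0,0,0,-7],
  [4.5,0,0,0,0,0,-7],
  [4.5,0,0,0,0,0,-7],
  [4.5,0,0,0,0,0,-7],
  [4.5,0,0,0,0,0,-7],
  [4.5,0,0,0,0,0,-7],
  [4.5,0,0,0,0,0,-7],
  [4.5,0,0,0,0,0,-7],
  [4.5,0,0,0,0,0,-7],
  [4.5,0,0,0,0,0,-7],
])

```text
time: 16.77
position: [0.5218, -0.0582, 0.1772]
tool_rot: [[-0.805, 0.593, 0.005], [0.593, 0.805, 0.0], [-0.004, 0.003, -1.0]]
contact_force: [0.2, 0.9, 0.6]
gripper_width: 0.526
gripper_force: 0.0
```

Request:
play_rows([
  [4.5,0,0,0,0,0,-7],
  [4.5,0,0,0,0,0,-7],
  [4.5,0,0,0,0,0,-7],
  [4.5,0,0,0,0,0,-7],
  [4.5,0,0,0,0,0,-6],
  [4.5,0,0,0,0,0,-2.5],
  [4.5,0,0,0,0,0,0],
])

```text
time: 17.35
position: [0.5218, -0.0582, 0.1772]
tool_rot: [[-1.0, 0.003, 0.005], [0.003, 1.0, 0.0], [-0.005, 0.0, -1.0]]
contact_force: [0.8, 0.0, -1.5]
gripper_width: 0.525
gripper_force: 0.0
```

```bash
python3 - <<'E'
from fit import *
togo([.5207,-.0581,.0905],90.35)
snap('side','s8.png')
im=cv2.imread('pics/raw_s8.png').astype(int);b,g,r=im[...,0],im[...,1],im[...,2]
for nm,k in(('red',(r>90)&(r>1.6*g)&(r>1.6*b)&(g<1.4*b)),('or',(r>120)&(g>1.5*b)&(r>1.6*g)),('yel',(r>120)&(g>1.8*b)&(r<1.6*g))):
    n,l,s,ce=cv2.connectedComponentsWithStats(k.astype(np.uint8));print(nm,[(s[i].tolist(),ce[i].round(1).tolist()) for i in range(1,n) if s[i,4]>5 and s[i,0]<270])
E
```

```text
pos [ 0.5218 -0.0582  0.1772] tool shift cm [0.16 0.   8.67] turn [ 0.    0.29 -0.52] t 17.35 F [ 0.8  0.  -1.5] w 0.525 gf 0.0
red [([215, 198, 2, 5, 10], [215.5, 200.0]), ([242, 198, 2, 7, 13], [242.5, 200.8]), ([259, 239, 5, 2, 6], [260.8, 239.7]), ([252, 241, 16, 14, 118], [259.1, 249.0])]
or [([211, 205, 35, 9, 223], [227.6, 209.3])]
yel [([209, 227, 19, 16, 270], [217.6, 234.7])]
```

Request:
play_rows([
  [4.5,0.15,0,1,0,0.25,-0.5],
  [4.5,0,0,2,0,0,0],
  [4.5,0,0,2,0,0,0],
  [4.5,0,0,1.6,0,0,0],
  [4.5,0,0,1,0,0,0],
  [4.5,0,0,0.6,0,0,0],
  [4.5,0,0,0.3,0,0,0],
  [4.5,0,0,0,0,0,0],
], force=20)

```text
time: 18.07
position: [0.5202, -0.0581, 0.0911]
tool_rot: [[-1.0, -0.005, -0.001], [-0.005, 1.0, 0.0], [0.001, 0.0, -1.0]]
contact_force: [-0.2, -0.1, -0.3]
gripper_width: 0.527
gripper_force: 0.0
```

Request:
play_rows([
  [3.5,0,0,0,0,0,0],
  [2.6,0,0,0,0,0,0],
  [2,0,0,0,0,0,0],
  [1.6,0,0,0,0,0,0],
  [1.2,0,0,0,0,0,0],
  [0,0,0,0,0,0,0],
  [0,0,0,0,0,0,0],
  [0,0,0,0,0,0,0],
])

```text
time: 18.73
position: [0.5208, -0.0582, 0.0921]
tool_rot: [[-1.0, -0.005, 0.001], [-0.005, 1.0, 0.0], [-0.001, 0.0, -1.0]]
contact_force: [-0.5, 0.3, 5.5]
gripper_width: 0.161
gripper_force: 20.8
```

Request:
play_rows([
  [0,0,0,0,0,0,0],
  [0,0,0,0,0,0,0],
  [0,0,0,0,0,0,0],
  [0,0,0,0,0,0,0],
], force=110)

```text
time: 19.07
position: [0.521, -0.0582, 0.0924]
tool_rot: [[-1.0, -0.005, 0.002], [-0.005, 1.0, 0.0], [-0.002, 0.0, -1.0]]
contact_force: [-1.1, -0.0, 6.5]
gripper_width: 0.141
gripper_force: 108.1
```

Request:
play_rows([
  [0,0,0,-0.3,0,0,0],
  [0,0,0,-0.6,0,0,0],
  [0,0,0,-1,0,0,0],
  [0,0,0,-1.5,0,0,0],
  [0,0,0,-2,0,0,0],
  [0,0,0,-2.2,0,0,0],
  [0,0,0,-2,0,0,0],
  [0,0,0,-1.5,0,0,0],
  [0,0,0,-0.8,0,0,0],
  [0,0,0,-0.4,0,0,0],
])

```text
time: 19.9
position: [0.5207, -0.0582, 0.2159]
tool_rot: [[-1.0, -0.005, 0.002], [-0.005, 1.0, -0.0], [-0.002, -0.0, -1.0]]
contact_force: [-0.4, -0.7, -4.3]
gripper_width: 0.141
gripper_force: 107.5
```

```bash
python3 - <<'E'
from fit import *
togo([.4896,.0256,.2159],73)
E
```

```text
pos [ 0.5207 -0.0582  0.2159] tool shift cm [ 3.07  8.4  -0.01] turn [1.000e-02 1.100e-01 1.729e+01] t 19.9 F [-0.4 -0.7 -4.3] w 0.141 gf 107.4582302570343
```

Request:
play_rows([
  [0,0.2,0.4,0,0,0,0],
  [0,0.4,1,0,0,0,0],
  [0,0.5,1.5,0,0,0,0],
  [0,0.6,1.7,0,0,0,0],
  [0,0.5,1.6,0,0,0,0],
  [0,0.4,1.2,0,0,0,0],
  [0,0.3,0.7,0,0,0,0],
  [0,0.2,0.3,0,0,0,0],
  [0,0,0,0,0,0,1],
  [0,0,0,0,0,0,2],
])

```text
time: 20.73
position: [0.4888, 0.0255, 0.2143]
tool_rot: [[-0.999, 0.049, -0.0], [0.049, 0.999, -0.001], [0.0, -0.001, -1.0]]
contact_force: [1.3, -0.5, -4.6]
gripper_width: 0.148
gripper_force: 107.5
```

Request:
play_rows([
  [0,0,0,0,0,0,3],
  [0,0,0,0,0,0,3],
  [0,0,0,0,0,0,3],
  [0,0,0,0,0,0,2.7],
  [0,0,0,0,0,0,1.7],
  [0,0,0,0,0,0,0.8],
  [0,0,0,0,0,0,0],
  [0,0,0,0,0,0,0],
  [0,0,0,0,0,0,0],
])

```text
time: 21.48
position: [0.4889, 0.0254, 0.2144]
tool_rot: [[-0.957, 0.291, 0.0], [0.291, 0.957, 0.0], [-0.0, 0.0, -1.0]]
contact_force: [0.4, 0.4, -3.9]
gripper_width: 0.142
gripper_force: 107.5
```

```bash
python3 - <<'E'
from fit import *
togo([.4896,.0256,.2159],73)
snap('side','s9.png')
im=cv2.imread('pics/raw_s9.png').astype(int);b,g,r=im[...,0],im[...,1],im[...,2]
for nm,k in(('red',(r>90)&(r>1.6*g)&(r>1.6*b)&(g<1.4*b)),('or',(r>120)&(g>1.5*b)&(r>1.6*g)),('yel',(r>120)&(g>1.8*b)&(r<1.6*g)),('blue',(b>110)&(b>1.7*r))):
    n,l,s,ce=cv2.connectedComponentsWithStats(k.astype(np.uint8));print(nm,[(s[i].tolist(),ce[i].round(1).tolist()) for i in range(1,n) if s[i,4]>5 and s[i,0]<270])
R_=np.array(ctrl.observe()['tool_rot']);p=np.array(ctrl.observe()['position'])
C=lambda x,y,z:proj('side',p+R_@np.array([-y/1e3+.0008,-x/1e3,(92.4-z)/1e3])).round(1)
print('handle ends',C(0,-50,84),C(0,50,84),'jaws',C(-66,-40,60),C(-66,40,60),'rolls top',C(55,-25,40),C(55,25,40),'pen ends',C(-62,-67.5,44.5),C(-62,67.5,44.5))
print(p+R_@[.0008,.062,.0479])
np.set_printoptions(linewidth=250);print(im[140:185,232:252:2].min(2))
E
```

```text
pos [0.4889 0.0254 0.2144] tool shift cm [-0.06  0.04 -0.15] turn [0.   0.   0.09] t 21.4833 F [ 0.4  0.4 -3.9] w 0.142 gf 107.54292368888855
red [([237, 149, 5, 7, 22], [238.8, 152.2]), ([259, 239, 5, 2, 7], [260.9, 239.6]), ([252, 240, 16, 15, 113], [259.5, 249.1])]
or [([202, 151, 11, 7, 49], [205.7, 154.3]), ([222, 154, 14, 9, 84], [227.9, 158.3])]
yel [([191, 170, 20, 18, 267], [200.3, 178.6])]
blue [([211, 175, 19, 15, 217], [219.6, 181.8])]
handle ends [201.4 153.9] [235.2 160.8] jaws [213.2 148.7] [239.1 153.8] rolls top [203.2 179.6] [220.2 183.2] pen ends [204.2 152. ] [247.7 160.7]
[0.50613956 0.08509534 0.16653322]
[[102 100 100  63  87 114  76  35  21  22]
 [102 102  99  65  94 114  92  65  40  17]
 [102 103 101  70 100 118 114 113  78  41]
 [100 104  99  65  94 117 132 147 123  85]
 [100 103  99  68  96 116 129 147 144 127]
 [103 103  99  65  99 117 111 126 146 148]
 [103 102 102  67  98 118 107 108 124 143]
 [102 101 102  68 101 113 105 103 106 121]
 [100 101  99  66  97 116 103  97 102 104]
 [103 104  98  67  86 110 103  97 102  99]
 [102 102  99  68  70 107 103  99  
[... 770 characters left out ...]
04  83  43]
 [ 84  72  56  63  93 102 102  99  67  35]
 [ 86  75  87  94 114 118 116  99  54  35]
 [ 84  80 108 118 124 127 124  96  45  34]
 [ 87  81 113 125 127 127 122  80  42  37]
 [ 83  82 117 127 127 127 118  69  41  54]
 [ 87  80 120 124 128 127 106  59  43  92]
 [ 84  82 113 129 126 125  97  52  73 124]
 [ 83  83 118 126 125 120  89  75 113 150]
 [ 78  86 121 127 126 123 105 122 150 164]
 [ 86  92 120 129 128 125 134 155 163 168]
 [ 97  98 121 126 127 135 160 167 168 169]
 [102  97 122 128 122 144 166 170 169 169]
 [106 104 125 125 125 153 169 169 169 167]
 [ 97 111 128 127 125 159 170 169 167 170]
 [ 91 116 129 125 134 163 170 169 170 169]
 [ 81 113 128 125 145 165 168 168 170 169]]
```

Request:
play_rows([
  [0,-0.06,0.15,-0.15,0,0,0.1],
  [0,0,0,0,0,0,0],
  [0,0,0,0,0,0,0],
  [0,0,0,0,0,0,0],
  [0,0,0,0,0,0,0],
  [0,0,0,0,0,0,0],
])

```text
time: 22.03
position: [0.4898, 0.027, 0.2159]
tool_rot: [[-0.956, 0.292, 0.0], [0.292, 0.956, 0.0], [-0.0, 0.0, -1.0]]
contact_force: [0.6, 1.3, -4.2]
gripper_width: 0.142
gripper_force: 107.6
```

```bash
python3 - <<'E'
from fit import *
togo([.4900,.0270,.2159],73)
E
```

```text
pos [0.4898 0.027  0.2159] tool shift cm [-0.02  0.01  0.  ] turn [0.01 0.   0.  ] t 22.0333 F [ 0.6  1.3 -4.2] w 0.142 gf 107.56545066833496
```

```bash
python3 -c "
from workcell import ctrl
print(ctrl.hand_in())"
```

```text
the job is handed in; nothing more can be done
None
```

The marker is clipped in, and I handed the job in at 22 s with the caddy held level and still, marker facing the lens. By my estimate the marker is within about 5 mm of the 12 cm spot; the final pose was checked only from measurements, and no verdict came back. Reaching it took setting the caddy down once to re-grip it, because the last joint ran out of range.

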